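# Find the loose hold-down bolt of a microscope plate

### The arm

A 6-joint arm with a two-finger parallel gripper is mounted at the origin on the work surface. World frame = base frame: x ahead of the robot, y to its left, z up, the work surface at z = 0. Lengths are in mm, angles in rad, forces in N, time in s.
With the tool pointing down it reaches from about 350 to 775 mm from the base axis. Payload 7.3 kg.
Tool frame: the origin (TCP) lies at the very end of the fingers, on their centre line; the grasp point (between the pads) lies behind it (bot.grip_point_offset is the z of the grasp point in the tool frame, in mm); z points along the fingers, y is the line along which they close (so a half turn about z gives the same grasp; the last joint's range is limited). The gripper opens to 92 mm and grips with 3 to 60 N. Pads are 19 mm wide; open, the fingers measure 130 mm over their backs; the gripper's body (75 mm by 190 mm) begins 47 mm behind the grasp point.
Start: joints at [1.091, 0.342, 1.524, -0, 1.275, -0.146], TCP at [171.995, 496.047, 226.741] pointing down, gripper open.
Joint ranges: [-2.53, 2.53], [-0.77, 2.02], [0.04, 2.7], [-1, 4.14], [0.28, 2.66], [-3.11, 3.11]. Speed limits (rad/s): [2.57, 2.57, 3.14, 3.14, 3.14, 3.14].

### API

Orientations are given as [roll, pitch, yaw] about the fixed x, y, z axes, in that order (R = Rz(yaw) Ry(pitch) Rx(roll)).
In Python, from plant import bot gives the robot as it stands. The module is installed in compiled form; this text tells all that it offers.
- The arm moves only by the shell command python3 -m crank 'ROWS'. ROWS is JSON, a list that holds one entry, the list of rows, each a list of 5 numbers: the opening, from 0 (shut) to 1 (fully open), then the shift along the tool's x, y, z in cm, then the turn about the tool's z in degrees. In form: [[[claw, x, y, z, turn], ...]]. A call has exactly 10 rows; each row is the pose to reach, as a shift and turn from the pose commanded when the call began, along the tool's axes at that moment; what a row does not reach only later rows make up. A row lasts 1/10 s, in which the tool goes at most 50 mm and 8.59 degrees, less where a joint would pass 70% of its speed; a pose out of reach is approached as far as the arm can. A call with a gripper value outside its range is refused whole. The fingers move at their own pace and stop on an object; the grip force is fixed at half the most. Time passes only in rows, so rows that repeat a pose let the fingers close, or fill a call up. It gives the time, the measured TCP pose, the force, the opening and the grip force at its end, in the units of the state.
- bot.get_obs(): the state, without advancing time (a new reading comes with each control period).
- bot.capture(name): name is "scene" or "top" or "wrist"; returns (picture, depth): 420x560x3 uint8, red, green, blue; 420x560 float32, mm along the optical axis (not along the pixel's ray), 0 where there is no reading.
- bot.calibration(name): a dict with "vertical_fov" (degrees; the focal length in pixels is half the picture's height over the tangent of half this angle, whatever the lens; pixels are square), "cx", "cy" (the principal point, pixels), "rvec" (rotation vector, rad) and "tvec" (3), from world to camera coordinates, as OpenCV has them; the wrist camera has in their place "tool_from_camera" (4x4, takes a point from camera to tool coordinates, whose origin is the TCP and whose axes are the flange's). Camera axes: x right, y down, z forward; pixel columns grow to the right and rows downward; lengths in mm; the calibration is good to about 2 mm. The wrist camera is an equidistant fisheye: a pixel r from the principal point sees the ray r / f radians off the axis. A picture is of the moment at which its call begins: read the wrist's pose just before it. calibration takes no time and is no camera call.
- bot.close_job(): hands the job in; it is judged then, once.
The state is a dict: "time": time; "joint_positions": joint angles; "dq": joint speeds; "tau": joint torques, N m; "tool_pos": TCP position; "tcp_rot": TCP orientation; "contact_force": force on the tool from outside, world axes, zero at the start; "moment": the same for the moment, N m; "grip_width": finger opening in mm; "finger_force": force on a finger pad.
Only numpy, scipy, OpenCV 4.12 (cv2) and the standard library are available. Lean on these libraries where they do the work, as an engineer would, in place of code of your own. Each camera call takes 0.05 s, during which the arm holds its last target. There are 200 camera calls.

### The job

Check the microscope's mounting plate: squeeze the vibration pick-up clip off its stand and clip it onto the plate's upright lip, then tap the capped hold-down bolts to find the loose one, the one that sinks when it is tapped. Lift that bolt's cap well open, past 60 degrees, and finish while still holding it open with the gripper, so that a colleague can get the key into the bolt; leave the other two caps shut and the things lying about where they are.

Things in the scene. Friction and masses are not known exactly. Their poses are not given: they have to be found in the camera images.
- plate: grey steel microscope mounting plate fixed to the bench, 222 x 290 x 12 mm; origin in the middle of its underside, z up, x towards its lip, y along the lip; its top is 12 mm above the bench. Three black rubber buffers, 22 mm across and 36 mm high, stand on it at x -92, y 0 and x 85, y +-130 mm, to carry the microscope, which has been set aside
- lip (a point): middle of the top edge of the plate's upright lip, a wall 4 mm thick (along x) and 260 mm long (along y) that stands 45 mm above the plate along its far edge; axes as the plate's
- clip: steel pick-up clip, 65 g, rubber jaws, round black sensor outside one jaw; starts upright, jaws down on the upright 4 mm fin (top at z 56 mm) of its fixed grey stand (80 x 75 x 10 mm). Origin at its pivot (z 74 mm at start), x along the pivot pin (24 mm wide), z up. Handles reach 49 mm above the origin, spread along y: 38 mm over their tops, 24 mm over their roots 6 mm above the origin
- clip_jaw (a joint): opening angle of the clip's lever without the sensor, rad: 0 closed on a 4 mm wall (5 N spring), -0.11 shut on nothing, 0.40 fully squeezed by 10 to 15 N along y, 20 to 40 mm above the pivot: then the handles stand parallel, 21 mm over their outsides, and the jaws are 18 mm apart. The clip's frame belongs to the sensor's lever and leans 0.2 rad about x when squeezed
- clip_mouth (a point): between the two jaws at their lower ends, 36 mm below the clip's pivot (jaws end 1 mm lower); axes as the clip's. The space between the jaws is free up to 6 mm below the pivot
- bolt_a (a joint): how far hold-down bolt a (the one at the plate's +y end, at x -50, y 97 mm in the plate's frame) has sunk with its collar and cap, m: 0 at the start. A tight bolt does not move. The loose one sinks 6 mm under a push of 4 N or more on its cap and stays there; drawing it up again takes 11 N
- cap_a (a joint): opening angle of the cap of bolt a, rad: 0 closed, 1.35 the stop; a light spring (under 1 N at the tab) shuts it when let go
- top_a (a point): middle of the top of bolt a's round black cap (46 mm across), 31.7 mm above the plate while shut and not sunk; moves with the cap; x points from tab to hinge, within 0.4 rad of the plate's x. The lifting tab sticks out along -x, 16 mm wide (y), 6 mm thick, its mid-thickness 5.2 mm below this point, out to 53 mm from the bolt's axis (good grip 42 mm out)
- hinge_a (a point): middle of the hinge of cap a, 26 mm from the bolt's axis on the side away from the tab, 23.5 mm above the plate while not sunk; y is the hinge axis, a positive turn about y opens the cap; sinks with the bolt
- bolt_b (a joint): how far hold-down bolt b (the middle one, at x 18, y 0 mm in the plate's frame) has sunk with its collar and cap, m: 0 at the start. A tight bolt does not move. The loose one sinks 6 mm under a push of 4 N or more on its cap and stays there; drawing it up again takes 11 N
- cap_b (a joint): opening angle of the cap of bolt b, rad: 0 closed, 1.35 the stop; a light spring (under 1 N at the tab) shuts it when let go
- top_b (a point): middle of the top of bolt b's round black cap (46 mm across), 31.7 mm above the plate while shut and not sunk; moves with the cap; x points from tab to hinge, within 0.4 rad of the plate's x. The lifting tab sticks out along -x, 16 mm wide (y), 6 mm thick, its mid-thickness 5.2 mm below this point, out to 53 mm from the bolt's axis (good grip 42 mm out)
- hinge_b (a point): middle of the hinge of cap b, 26 mm from the bolt's axis on the side away from the tab, 23.5 mm above the plate while not sunk; y is the hinge axis, a positive turn about y opens the cap; sinks with the bolt
- bolt_c (a joint): how far hold-down bolt c (the one at the plate's -y end, at x -50, y -97 mm in the plate's frame) has sunk with its collar and cap, m: 0 at the start. A tight bolt does not move. The loose one sinks 6 mm under a push of 4 N or more on its cap and stays there; drawing it up again takes 11 N
- cap_c (a joint): opening angle of the cap of bolt c, rad: 0 closed, 1.35 the stop; a light spring (under 1 N at the tab) shuts it when let go
- top_c (a point): middle of the top of bolt c's round black cap (46 mm across), 31.7 mm above the plate while shut and not sunk; moves with the cap; x points from tab to hinge, within 0.4 rad of the plate's x. The lifting tab sticks out along -x, 16 mm wide (y), 6 mm thick, its mid-thickness 5.2 mm below this point, out to 53 mm from the bolt's axis (good grip 42 mm out)
- hinge_c (a point): middle of the hinge of cap c, 26 mm from the bolt's axis on the side away from the tab, 23.5 mm above the plate while not sunk; y is the hinge axis, a positive turn about y opens the cap; sinks with the bolt
- petri_dish: bystander: small clear dish lying on the plate, 58 mm across, 15 mm high; origin at its underside
- spanner: bystander: 110 mm spanner lying on the plate, along the lip; origin at its underside (about mid-length)
- culture_dish: bystander: clear dish 90 mm across, 16 mm high; origin at its underside
- reagent: bystander: amber bottle 66 mm across, 130 mm high; origin at its underside
- beaker: bystander: glass beaker 72 mm across, 95 mm high; origin at its underside
- jar: bystander: white jar 56 mm across, 70 mm high; origin at its underside
Not all that is in view belongs to the job. Of the things that look like the clip, the larger one is meant.

How it is judged:
By the outcome, as a careful person would: the job done as asked, in the order asked, and still so for the second after the job is handed in, while the arm keeps its last pose, push and grip.
It also fails if it takes over 58 s, if anything falls off the work surface, if the arm or the gripper's body presses on something with over 40 N, if the wrist force passes 120 N, or if a joint passes its speed limit or range.

## Working session

There is one attempt and no reset: what is moved stays moved. The work goes in short steps, Python scripts to look and compute and a shell command to move; the robot and the scene stay as the last step left them, time stands still between calls to the robot, and variables do not carry over. Pictures are saved under pics/ and viewed, at most 10 in all, crops included, and the job is handed in when it is done.

```bash
mkdir -p pics; cat > h.py <<'E'
import numpy as np, cv2
from plant import bot
from scipy.spatial.transform import Rotation as R
def K(n):
    c=bot.calibration(n); f=210/np.tan(np.radians(c["vertical_fov"])/2); return c,f
def cloud(n,d):
    c,f=K(n); v,u=np.mgrid[0:420,0:560]
    P=np.stack([(u-c["cx"])/f*d,(v-c["cy"])/f*d,d],-1)
    Rm=cv2.Rodrigues(np.array(c["rvec"],float))[0]
    return (P-np.array(c["tvec"]).ravel())@Rm   # world
def tool():
    o=bot.get_obs(); return o, R.from_euler('xyz',o["tcp_rot"]).as_matrix(), np.array(o["tool_pos"])
E
python3 - <<'E'
from h import *
o=bot.get_obs();print(o, bot.grip_point_offset)
for n in("scene","top"):
    p,d=bot.capture(n);np.savez(f"pics/{n}.npz",p=p,d=d);cv2.imwrite(f"pics/{n}.png",p[...,::-1]);print(n,bot.calibration(n))
print(bot.calibration("wrist"))
E
```

```text
{'time': 0.0, 'joint_positions': array([ 1.09098852e+00,  3.42711853e-01,  1.52499554e+00,  8.56788174e-06,
        1.27537312e+00, -1.46012652e-01]), 'dq': array([ 0.00230909,  0.00082282, -0.00128135, -0.00018312, -0.00096399,
        0.00054704]), 'tau': array([ 1.58747025e-03, -4.31255114e+01, -2.44218117e+01,  7.18911644e-02,
        5.61749493e-02, -1.27872236e-04]), 'tool_pos': array([171.80751103, 495.68009536, 226.05808679]), 'tcp_rot': array([-3.14012182e+00, -2.24580982e-04,  2.80779483e+00]), 'contact_force': array([-0.21091963, -0.02102191,  0.31321   ]), 'moment': array([-0.02260183, -0.00137421, -0.01101617]), 'finger_force': 0.0, 'grip_width': 92.09009715121722} -18.8
scene {'vertical_fov': 46.787183495198065, 'cx': 288.30669443904384, 'cy': 206.3002366688977, 'rvec': array([ 1.53727595,  1.68655728, -0.90844053]), 'tvec': array([  53.06621852, -230.24565452, 1744.4506078 ])}
top {'vertical_fov': 46.649856969999334, 'cx': 277.28757132518655, 'cy': 207.48411208787687, 'rvec': array([ 2.13108697, -2.12411556,  0.20815597]), 'tvec': array([  -2.86921087,  582.44855587, 1189.32389867])}
{'vertical_fov': 65.70646984690485, 'cx': 274.7302061802508, 'cy': 208.97726471053528, 'tool_from_camera': array([[ 1.38032114e-05, -9.58722592e-01, -2.84343086e-01,
         7.63756217e+01],
       [ 9.99999439e-01, -2.88032268e-04,  1.01970563e-03,
        -1.83511175e-01],
       [-1.05951481e-03, -2.84342941e-01,  9.58722050e-01,
        -1.59025355e+02],
       [ 0.00000000e+00,  0.00000000e+00,  0.00000000e+00,
         1.00000000e+00]])}
```

View pics/top.png

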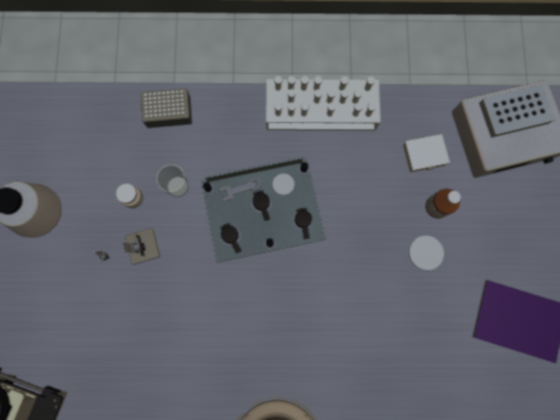

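View pics/scene.png

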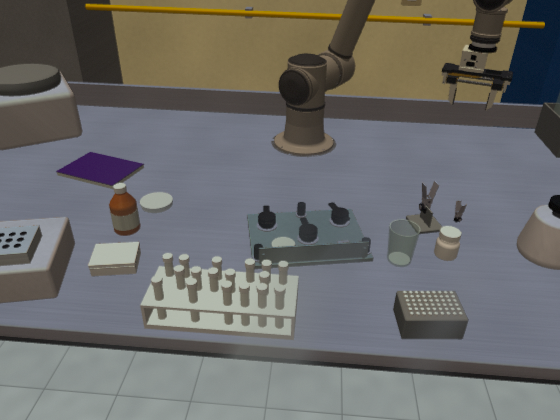

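Both views show the steel clip on its grey stand: top (138,245), scene (428,205). The smaller lookalike stands loose at top (102,255), scene (458,211). The candidates are these two, and I choose the larger one on the stand. The plate is at top (265,210) with caps at (230,235), (261,201) and (303,218), and the lip is at the upper edge.

```bash
python3 - <<'E'
from h import *
z=np.load("pics/top.npz");p,d=z["p"],z["d"];W=cloud("top",d)
s=np.load("pics/scene.npz");S=cloud("scene",s["d"])
def rep(name,W,u0,u1,v0,v1,zl,zh,bins=None):
    Q=W[v0:v1,u0:u1].reshape(-1,3);m=(Q[:,2]>zl)&(Q[:,2]<zh);Q=Q[m];
    if len(Q)<3: print(name,len(Q));return
    c,sz,a=cv2.minAreaRect(Q[:,:2].astype(np.float32));print(name,len(Q),Q.mean(0).round(1),"rect",np.round(c,1),np.round(sz,1),round(a,1),"z",Q[:,2].min().round(),Q[:,2].max().round())
rep("plate top",W,195,335,150,270,6,20)
rep("all plate",W,195,335,150,270,6,70)
rep("lip",W,195,335,150,200,50,66)
rep("caps",W,215,245,220,255,38,60)
rep("capb",W,250,275,188,222,38,60)
rep("capc",W,292,316,205,240,38,60)
rep("stand",W,120,165,222,270,5,16)
rep("clip hi",W,115,165,222,270,90,140)
rep("clip mid",W,115,165,222,270,60,90)
rep("Sclip hi",S,405,445,175,235,90,140)
rep("Sclip hh",S,405,445,175,235,110,140)
rep("Sclip mid",S,405,445,175,235,65,90)
rep("small",W,92,115,243,268,10,140)
rep("beaker",W,150,192,160,200,60,140)
rep("jar",W,112,145,178,210,50,140)
o=np.hstack([cv2.resize(p[215:275,85:170],None,fx=5,fy=5,interpolation=cv2.INTER_CUBIC)[:300],cv2.resize(s["p"][170:240,400:475],None,fx=4.28,fy=4.28,interpolation=cv2.INTER_CUBIC)[:300]])
cv2.imwrite("pics/crop.png",o[...,::-1])
E
```

```text
plate top 7091 [579.   40.3  12.1] rect [591.1  35.3] [373.9 320.9] 88.9 z 6.0 20.0
all plate 9347 [586.   38.8  18.6] rect [591.1  35.3] [373.9 320.9] 88.9 z 6.0 64.0
lip 233 [684.8  61.   55.4] rect [650.2  51.8] [ 83.1 277.4] 12.0 z 50.0 64.0
caps 327 [509.4 118.   42.9] rect [507.5 114. ] [79.  43.1] 45.0 z 38.0 50.0
capb 307 [595.4  39.   42.9] rect [591.7  41. ] [79.8 41.5] 0.4 z 38.0 50.0
capc 318 [549.7 -68.5  42.9] rect [545.  -68.5] [78.9 43.6] 0.4 z 38.0 50.0
stand 665 [487.8 346.    9.6] rect [490.1 351.8] [121.8 114.3] 3.6 z 5.0 15.0
clip hi 98 [476.2 354.6 110.5] rect [478.6 347.9] [24.2 38.6] 16.6 z 90.0 127.0
clip mid 96 [477.5 347.8  75.6] rect [478.2 345.9] [25.4 24.7] 6.2 z 60.0 90.0
Sclip hi 191 [523.6 334.8 104.1] rect [561.4 316.9] [ 42.6 227.5] 68.7 z 90.0 127.0
Sclip hh 63 [480.1 352.2 117.5] rect [480.5 351. ] [30.  43.2] 25.3 z 110.0 127.0
Sclip mid 262 [568.8 323.   77.5] rect [570.6 343. ] [ 89.8 205.2] 66.9 z 65.0 90.0
small 85 [461.8 444.7  37.3] rect [459.5 443.4] [26.3 20.5] 23.7 z 11.0 63.0
beaker 327 [653.  269.3  82.4] rect [649.3 265.6] [69.3 70.3] 85.0 z 60.0 99.0
jar 329 [614.4 381.   68.9] rect [615.4 382.5] [49.4 48.4] 86.6 z 51.0 76.0
```

View pics/crop.png

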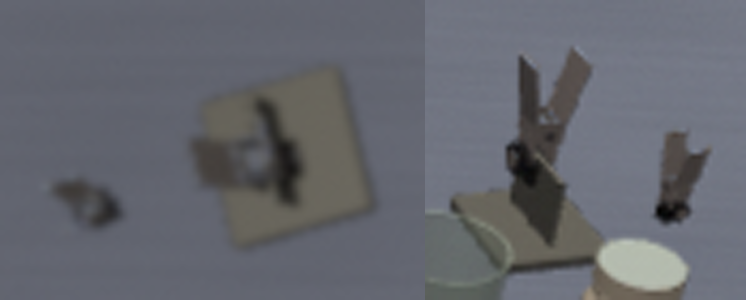

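The crop confirms it. The large clip, at crop (255,160), sits on its fin and stand with the black sensor on the right (−y) side. The smaller lookalike is at crop (85,200). Next I fit the plate, lip, caps and clip more carefully.

```bash
cat > fit.py <<'E'
from h import *
def plate(W):
    Q=W[140:280,190:340].reshape(-1,3)
    L=Q[(Q[:,2]>53)&(Q[:,2]<62)&(Q[:,0]>640)&(Q[:,0]<740)]
    vx,vy,x0,y0=cv2.fitLine(L[:,:2].astype(np.float32),cv2.DIST_HUBER,0,.01,.01).ravel()
    s=np.sign(vy);ey=np.array([vx,vy])*s;ex=np.array([ey[1],-ey[0]])
    r=(L[:,:2]-[x0,y0])@ex;t=(L[:,:2]-[x0,y0])@ey;k=abs(r)<6
    mid=np.array([x0,y0])+ey*(np.percentile(t[k],1)+np.percentile(t[k],99))/2
    return mid,ex,ey,np.ptp(np.percentile(t[k],[1,99])),np.median(L[:,2])
def cap(W,c0,c,th=None):
    Q=W[140:280,190:340].reshape(-1,3);D=np.linalg.norm(Q[:,:2]-c0,axis=1)
    T=Q[(D<45)&(Q[:,2]>34)&(Q[:,2]<48)]
    C=T[np.linalg.norm(T[:,:2]-c0,axis=1)<32]
    top=C[C[:,2]>np.percentile(C[:,2],60)-2]
    return top
E
python3 - <<'E'
from fit import *
z=np.load("pics/top.npz");p,d=z["p"],z["d"];W=cloud("top",d)
mid,ex,ey,ln,h=plate(W);print("lip mid",mid,"yaw",np.degrees(np.arctan2(ex[1],ex[0])),ln,h)
# plate top points inlier rectangle in plate frame, relative to lip mid
Q=W[140:280,190:340].reshape(-1,3);P=Q[abs(Q[:,2]-12)<3];q=np.c_[(P[:,:2]-mid)@ex,(P[:,:2]-mid)@ey]
k=(abs(q[:,1])<160)&(q[:,0]>-240)&(q[:,0]<20);print("plate x,y extent",np.percentile(q[k],[.5,99.5],axis=0))
org=mid-ex*109
blk=p.max(2)<60
for n,bx,by in(("a",-50,97),("b",18,0),("c",-50,-97)):
    e=org+ex*bx+ey*by
    D=np.linalg.norm(W[...,:2]-e,axis=2)
    T=W[(D<62)&(W[...,2]>35)&(W[...,2]<48)]
    c,r=cv2.minEnclosingCircle(T[:,:2].astype(np.float32))
    top=W[(D<35)&(W[...,2]>41.5)&(W[...,2]<47)][:,:2]
    cc=top.mean(0)
    tp=W[(np.linalg.norm(W[...,:2]-cc,axis=2)>30)&(np.linalg.norm(W[...,:2]-cc,axis=2)<56)&(W[...,2]>34.5)&(W[...,2]<44)&((W[...,:2]-cc)@ex<0)]
    t=np.median(tp[:,:2],axis=0);v=cc-t
    print(n,"expected",e.round(1),"meas",cc.round(1),"z",np.median(W[(D<18)][:,2]).round(1),"tab",t.round(1),tp[:,2].mean().round(1),len(tp),"dist",np.hypot(*v).round(1),"x-dir deg",np.degrees(np.arctan2(v[1],v[0])).round(1))
# clip
C=W[222:270,115:165].reshape(-1,3);C=C[(C[:,2]>95)&(C[:,2]<130)];c,s,a=cv2.minAreaRect(C[:,:2].astype(np.float32));print("clip",c,s,a,len(C))
st=W[222:270,115:170].reshape(-1,3);F=st[(st[:,2]>45)&(st[:,2]<62)];v=cv2.fitLine(F[:,:2].astype(np.float32),cv2.DIST_HUBER,0,.01,.01).ravel();print("fin",v,len(F),F.mean(0))
hi=C[C[:,2]>118];print(hi.round())
E
```

```text
lip mid [687.42425448  60.49949351] yaw 12.30991 251.4425182524071 56.43246204440337
plate x,y extent [[-214.52032233 -144.16471401]
 [  -0.26154419  143.06647171]]
a expected [511.4 121.4] meas [514.8 121.2] z 43.6 tab [479.8 100.9] 40.5 49 dist 40.4 x-dir deg 30.1
b expected [598.5  41.1] meas [599.9  39.6] z 43.5 tab [562.1  27.9] 40.8 43 dist 39.5 x-dir deg 17.2
c expected [552.8 -68.2] meas [554.1 -67.6] z 43.7 tab [515.1 -74.8] 40.4 42 dist 39.7 x-dir deg 10.4
clip (478.5776062011719, 347.8732604980469) (24.216453552246094, 38.62838363647461) 16.561182022094727 84
fin [  0.8552366   0.5182377 488.41104   344.60492  ] 60 [483.4974075  342.78407221  55.19389178]
[[495. 336. 120.]
 [495. 333. 121.]
 [492. 336. 121.]
 [491. 332. 127.]
 [490. 333. 123.]
 [487. 332. 123.]
 [485. 369. 120.]
 [485. 366. 120.]
 [485. 332. 123.]
 [485. 330. 123.]
 [482. 367. 124.]
 [482. 365. 123.]
 [482. 331. 127.]
 [483. 330. 122.]
 [480. 368. 122.]
 [480. 364. 125.]
 [480. 329. 126.]
 [478. 368. 122.]
 [478. 365. 123.]
 [477. 329. 125.]
 [475. 365. 123.]
 [475. 362. 124.]
 [475. 329. 123.]
 [476. 328. 120.]
 [473. 365. 122.]
 [473. 363. 122.]
 [473. 329. 122.]
 [473. 327. 122.]
 [470. 365. 123.]
 [470. 362. 125.]
 [471. 361. 119.]
 [468. 363. 127.]
 [468. 363. 120.]
 [466. 361. 125.]
 [466. 360. 120.]
 [463. 362. 124.]
 [463. 360. 122.]]
```

```bash
cat > go.py <<'E'
# usage: go.py cx cy cz cyaw  tx ty tz closing_dir_deg  -> row numbers (cm, deg) ; cyaw in deg
import sys,numpy as np
cx,cy,cz,yw,tx,ty,tz,cd=map(float,sys.argv[1:])
y=np.radians(yw);dx,dy=tx-cx,ty-cy
t=(cd+90-yw+90)%180-90
print("x %.2f y %.2f z %.2f turn %.1f  -> yaw %.2f"%((dx*np.cos(y)+dy*np.sin(y))/10,(dx*np.sin(y)-dy*np.cos(y))/10,(cz-tz)/10,-t,yw+t))
E
python3 go.py 171.995 496.047 226.741 160.87 478.6 347.9 150 106.6
python3 -m crank '[[[1,-8,-1,0,-8],[1,-16,-2,0,-16],[1,-24,-3,2,-24],[1,-30,-3.6,4,-32],[1,-33.84,-3.94,6,-35.7],[1,-33.84,-3.94,7.67,-35.7],[1,-33.84,-3.94,7.67,-35.7],[1,-33.84,-3.94,7.67,-35.7],[1,-33.84,-3.94,7.67,-35.7],[1,-33.84,-3.94,7.67,-35.7]]]'
python3 - <<'E'
from h import *
o,Rm,t=tool();print(t,np.degrees(o["tcp_rot"]),o["joint_positions"],o["contact_force"])
p,d=bot.capture("wrist");np.savez("pics/w1.npz",p=p,d=d)
c,f=K("wrist");T=np.array(c["tool_from_camera"])
v,u=np.mgrid[0:420,0:560];a=u-c["cx"];b=v-c["cy"];r=np.hypot(a,b)+1e-9;th=r/f
P=np.stack([np.tan(th)*a/r*d,np.tan(th)*b/r*d,d],-1)@T[:3,:3].T+T[:3,3]
W=P@Rm.T+t
C=W[(np.linalg.norm(W[...,:2]-[478.6,347.9],axis=2)<45)&(W[...,2]>108)&(W[...,2]<128)&(d>0)]
print(len(C),cv2.minAreaRect(C[:,:2].astype(np.float32)),C[:,2].max())
cv2.imwrite("pics/w1.png",p[...,::-1])
E
```

```text
x -33.82 y -3.95 z 7.67 turn -35.7  -> yaw 196.60
time: 1.1
tool_pos: [478.1, 348.2, 149.9]
tcp_rot: [3.141, -0.001, -2.853]
contact_force: [0.1, 0.8, 0.3]
grip_width: 91.8
finger_force: 0.0
[478.09915802 348.20286776 149.90192743] [ 1.79977897e+02 -6.77716407e-02 -1.63450891e+02] [ 4.99599516e-01  5.29965832e-01  1.44392943e+00  6.78802296e-04
  1.16877344e+00 -1.36029896e+00] [0.07637203 0.81005821 0.27927396]
843 ((478.61065673828125, 348.57012939453125), (24.672134399414062, 38.27922821044922), 17.275745391845703) 125.7643747310529
```

View pics/w1.png

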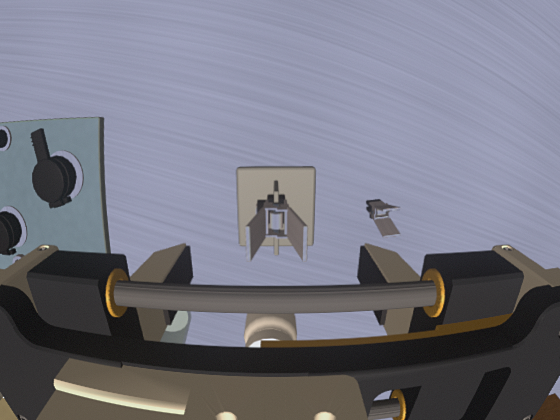

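The wrist view shows the clip at (276,225), centred between the open fingers and clear of the small lookalike at (382,215). The wrist measurement (478.6, 348.6, yaw 17.3°) agrees with the top camera to within 1 mm. Next: descend and squeeze.

```bash

python3 -m crank '[[[1,0,0,3,0],[1,0,0,5,0],[1,0,0,6.1,0],[1,0,0,6.1,0],[0,0,0,6.1,0],[0,0,0,6.1,0],[0,0,0,6.1,0],[0,0,0,6.1,0],[0,0,0,6.1,0],[0,0,0,6.1,0]]]'
```

```text
time: 2.15
tool_pos: [478.9, 347.9, 89.2]
tcp_rot: [3.141, 0.0, -2.852]
contact_force: [0.2, -0.9, 0.3]
grip_width: 48.7
finger_force: 0.0
```

```bash

python3 -m crank '[[[0,0,0,0,0],[0,0,0,0,0],[0,0,0,0,0],[0,0,0,0,0],[0,0,0,0,0],[0,0,0,0,0],[0,0,0,0,0],[0,0,0,0,0],[0,0,0,0,0],[0,0,0,0,0]]]'
```

```text
time: 3.15
tool_pos: [478.8, 348.0, 89.0]
tcp_rot: [3.142, 0.0, -2.852]
contact_force: [-0.0, -0.2, -0.1]
grip_width: 17.8
finger_force: 30.0
```

```bash

python3 -m crank '[[[0,0,0,-0.5,0],[0,0,0,-1.5,0],[0,0,0,-3,0],[0,0,0,-5,0],[0,0,0,-7,0],[0,0,0,-9,0],[0,0,0,-9,0],[0,0,0,-9,0],[0,0,0,-9,0],[0,0,0,-9,0]]]'
python3 - <<'E'
from h import *
p,d=bot.capture("wrist");cv2.imwrite("pics/w2.png",p[...,::-1]); o=bot.get_obs();print(o["contact_force"],o["moment"])
p,d=bot.capture("scene");np.savez("pics/s2.npz",p=p,d=d);
a=cv2.imread("pics/w2.png")[120:420,60:500];b=cv2.resize(p[110:240,380:500,::-1],None,fx=2.5,fy=2.5)[:300]
cv2.imwrite("pics/w2.png",np.hstack([a,b[:300]][:2]) if b.shape[0]==300 else a)
E
```

```text
time: 4.15
tool_pos: [478.3, 347.6, 177.9]
tcp_rot: [-3.141, -0.002, -2.852]
contact_force: [0.8, -0.1, -1.2]
grip_width: 17.8
finger_force: 30.0
[ 0.33859948  0.27533464 -1.09335044] [0.10753441 0.03401745 0.05501262]
```

View pics/w2.png

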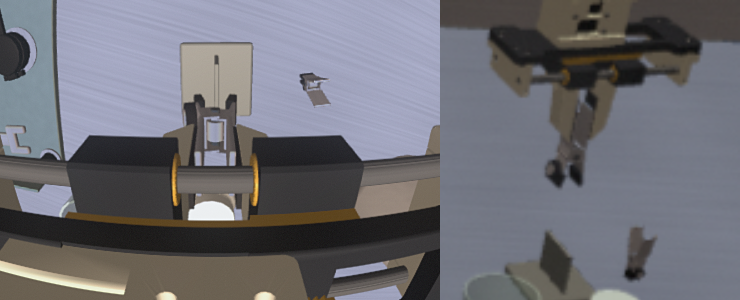

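The clip is held with its jaws open and clear of the fin; in the right half it is at (570,150), and the stand below at (555,260) is empty. Next I check the rack height before carrying it over.

```bash
python3 go.py 478.6 347.9 179.04 196.57 687.4 60.5 179.04 12.3
python3 - <<'E'
from h import *
z=np.load("pics/top.npz");W=cloud("top",z["d"])
Q=W[75:135,260:385].reshape(-1,3);Q=Q[Q[:,2]>30];print("rack",Q.min(0),Q.max(0),np.percentile(Q[:,2],[50,90,98]))
Q=Q[Q[:,2]>60];print(Q[:,0].min())
s=np.load("pics/s2.npz");S=cloud("scene",s["d"]);D=np.linalg.norm(S[...,:2]-[478,348],axis=2);C=S[(D<45)&(S[...,2]>90)&(S[...,2]<165)&(s["d"]>0)];print("lowest clip z",np.sort(C[:,2])[:8].round(1))
E
```

```text
x -11.82 y -33.50 z 0.00 turn -85.7  -> yaw 282.30
rack [ 351.97344957 -271.72401354   30.44904134] [ 932.14238101   27.41223425 1276.62491179] [ 64.04214097 111.29567601 114.70902764]
351.97344956548335
lowest clip z [123.8 124.  125.4 125.5 125.5 125.7 126.4 127. ]
```

```bash

python3 -m crank '[[[0,-1,-3,0,8.5],[0,-2.5,-7,0,17],[0,-4,-11.5,0,25.5],[0,-5.6,-16,0,34],[0,-7.3,-20.5,0,42.5],[0,-9,-25,0,51],[0,-10.4,-29.5,0,59.5],[0,-11.82,-33.5,0,68],[0,-11.82,-33.5,0,76.5],[0,-11.82,-33.5,0,85]]]'
python3 -m crank '[[[0,0,0,0,8],[0,0,0,0,9.3],[0,0,0,1,9.3],[0,0,0,3,9.3],[0,0,0,5,9.3],[0,0,0,5,9.3],[0,0,0,5,9.3],[0,0,0,5,9.3],[0,0,0,5,9.3],[0,0,0,5,9.3]]]'
python3 - <<'E'
from h import *
p,d=bot.capture("wrist");o,Rm,t=tool();print(t,np.degrees(o["tcp_rot"]),o["joint_positions"])
c,f=K("wrist");T=np.array(c["tool_from_camera"])
v,u=np.mgrid[0:420,0:560];a=u-c["cx"];b=v-c["cy"];r=np.hypot(a,b)+1e-9;th=r/f
W=(np.stack([np.tan(th)*a/r*d,np.tan(th)*b/r*d,d],-1)@T[:3,:3].T+T[:3,3])@Rm.T+t
L=W[(d>0)&(W[...,2]>52)&(W[...,2]<60)&(abs(W[...,0]-687)<30)&(abs(W[...,1]-60)<140)][:,:2]
vx,vy,x0,y0=cv2.fitLine(L.astype(np.float32),cv2.DIST_HUBER,0,.01,.01).ravel();print(len(L),"lip yaw",np.degrees(np.arctan2(-vx*np.sign(vy),abs(vy))),"x on lip at y=tcp",x0+(t[1]-y0)*vx/vy,L[:,1].min(),L[:,1].max())
C=W[(d>0)&(np.linalg.norm(W[...,:2]-t[:2],axis=2)<40)&(W[...,2]<t[2]-8)&(W[...,2]>t[2]-60)]
print("clip below tips",len(C),C.mean(0),C.min(0),C.max(0))
cv2.imwrite("pics/w3.png",p[...,::-1])
E
```

```text
time: 5.25
tool_pos: [688.1, 58.7, 177.6]
tcp_rot: [-3.14, -0.001, 1.938]
contact_force: [0.8, -0.4, -0.3]
grip_width: 17.7
finger_force: 30.0
time: 6.25
tool_pos: [688.1, 60.6, 130.0]
tcp_rot: [3.14, 0.0, 1.785]
contact_force: [0.7, -0.2, -1.2]
grip_width: 17.6
finger_force: 30.0
[687.98247525  60.58937435 129.82350253] [1.79924810e+02 1.34523869e-02 1.02288680e+02] [-2.30438251e-02  7.25362252e-01  1.13731458e+00  8.41785281e-05
  1.27758510e+00 -2.37546178e-01]
1288 lip yaw 12.150056 x on lip at y=tcp 688.1332797186894 -51.57468765863064 186.81354843152178
clip below tips 1709 [685.0833973   63.7105232  107.73238991] [666.60374247  48.24998432  77.86373218] [704.25012644  74.59504748 121.81938177]
```

View pics/w3.png

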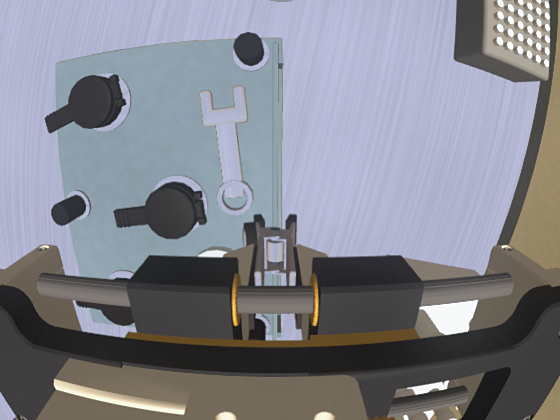

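The lip, the line at column 278, passes midway between the open jaws at (262,235) and (292,235). It is measured at x 688.1, against a TCP x of 688.0. Next: lower and release.

```bash

python3 -m crank '[[[0,0,0,1,0],[0,0,0,2,0],[0,0,0,3,0],[0,0,0,3.7,0],[0,0,0,4.2,0],[0,0,0,4.2,0],[0.6,0,0,4.2,0],[0.6,0,0,4.2,0],[0.6,0,0,4.2,0],[0.6,0,0,4.2,0]]]'
python3 -m crank '[[[0.7,0,0,0,0],[0.7,0,0,0,0],[0.7,0,0,0,0],[0.7,0,0,-1,0],[0.7,0,0,-3,0],[0.7,0,0,-5,0],[0.7,0,0,-8,0],[0.7,0,0,-8,0],[0.7,0,0,-8,0],[0.7,0,0,-8,0]]]'
python3 - <<'E'
from h import *
p,d=bot.capture("wrist");o,Rm,t=tool()
q,e=bot.capture("scene");cv2.imwrite("pics/w4.png",np.hstack([p[60:420,100:460],cv2.resize(q[190:280,230:340],None,fx=4,fy=4)])[...,::-1])
S=cloud("scene",e);C=S[(np.linalg.norm(S[...,:2]-[688,60.5],axis=2)<32)&(S[...,2]>62)&(S[...,2]<140)&(e>0)];print(len(C),C.mean(0),C[:,2].max())
E
```

```text
time: 7.3
tool_pos: [687.9, 60.6, 87.5]
tcp_rot: [3.141, 0.0, 1.785]
contact_force: [0.9, 0.4, 0.4]
grip_width: 44.9
finger_force: 0.0
time: 8.3
tool_pos: [687.1, 60.6, 166.1]
tcp_rot: [-3.14, -0.001, 1.785]
contact_force: [0.3, -0.0, -0.5]
grip_width: 64.3
finger_force: 0.0
313 [692.38528038  61.08178072  97.85980277] 124.56700256597723
```

View pics/w4.png

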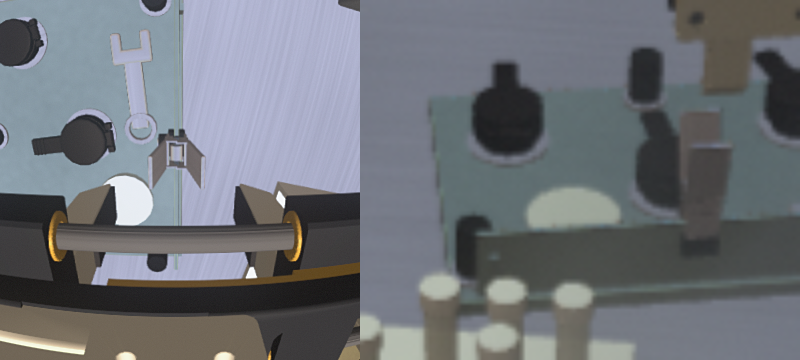

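The clip sits upright and closed on the lip, at (177,155) in the left view with handles at (703,170) in the right view, and the spanner and dish are untouched. Next I tap bolt b.

```bash
python3 go.py 687.4 60.5 167.04 102.27 599 40.5 60 107
python3 -m crank '[[[0,0,-3,0,-8.5],[0,0,-6,0,-17],[0,0,-9.06,1,-25.5],[0,-0.08,-9.06,3,-34],[0,-0.08,-9.06,5,-42.5],[0,-0.08,-9.06,7,-51],[0,-0.08,-9.06,9,-59.5],[0,-0.08,-9.06,10,-68],[0,-0.08,-9.06,10.7,-76.5],[0,-0.08,-9.06,10.7,-85]]]'
python3 -m crank '[[[0,0,0,0,-8],[0,0,0,0.4,-9.7],[0,0,0,0.8,-9.7],[0,0,0,1.2,-9.7],[0,0,0,1.4,-9.7],[0,0,0,1.4,-9.7],[0,0,0,1.4,-9.7],[0,0,0,1.4,-9.7],[0,0,0,1.4,-9.7],[0,0,0,1.4,-9.7]]]'
```

```text
x -0.08 y -9.06 z 10.70 turn 85.3  -> yaw 17.00
time: 9.4
tool_pos: [598.0, 40.6, 57.8]
tcp_rot: [3.141, -0.004, -3.009]
contact_force: [0.1, 0.0, -0.3]
grip_width: 0.4
finger_force: 0.0
time: 10.4
tool_pos: [599.4, 40.5, 46.2]
tcp_rot: [-3.142, 0.0, -2.845]
contact_force: [-0.7, 0.7, -0.2]
grip_width: 0.7
finger_force: 0.0
```

```bash

python3 -m crank '[[[0,0,0,0.1,0],[0,0,0,0.2,0],[0,0,0,0.3,0],[0,0,0,0.4,0],[0,0,0,0.45,0],[0,0,0,0.5,0],[0,0,0,0.5,0],[0,0,0,0.5,0],[0,0,0,0.5,0],[0,0,0,0.5,0]]]'
```

```text
time: 11.4
tool_pos: [599.4, 40.5, 43.3]
tcp_rot: [-3.141, 0.001, -2.845]
contact_force: [-6.3, -0.3, 17.4]
grip_width: 0.1
finger_force: 8.4
```

Bolt b holds 17 N at 43.3 mm, so it is tight. Next, bolt a.

```bash
python3 go.py 599 40.5 41.04 196.97 513.5 121.3 46 120
python3 -m crank '[[[0,0,0,-2,0],[0,2,-3,-2,-4],[0,4,-6,-2,-8],[0,5,-9,-2,-13],[0,5.82,-10.22,-2,-13],[0,5.82,-10.22,-1.5,-13],[0,5.82,-10.22,-1,-13],[0,5.82,-10.22,-0.5,-13],[0,5.82,-10.22,-0.5,-13],[0,5.82,-10.22,-0.5,-13]]]'
python3 -m crank '[[[0,0,0,0.1,0],[0,0,0,0.2,0],[0,0,0,0.3,0],[0,0,0,0.4,0],[0,0,0,0.45,0],[0,0,0,0.5,0],[0,0,0,0.5,0],[0,0,0,0.5,0],[0,0,0,0.5,0],[0,0,0,0.5,0]]]'
```

```text
x 5.82 y 10.22 z -0.50 turn -13.0  -> yaw 210.00
time: 12.4
tool_pos: [573.5, -73.1, 45.7]
tcp_rot: [3.141, -0.0, -2.617]
contact_force: [-0.2, -1.3, -0.0]
grip_width: 0.1
finger_force: 0.0
time: 13.4
tool_pos: [573.6, -74.1, 41.1]
tcp_rot: [-3.141, 0.0, -2.618]
contact_force: [1.1, 2.1, 4.2]
grip_width: 0.6
finger_force: 1.6
```

I mistyped the sign of y, so that push landed on the edge of cap c, about 20 mm from its centre. It yielded at 4 N, down to 41.1 mm. Next I tap c properly at its centre.

```bash
python3 go.py 573.1 -74.2 41.04 209.97 553.5 -68 46 100
python3 -m crank '[[[0,0,0,-0.8,0],[0,0,0,-0.8,0],[0,1.39,1.52,-0.8,8],[0,1.39,1.52,-0.8,16],[0,1.39,1.52,-0.8,20],[0,1.39,1.52,-0.5,20],[0,1.39,1.52,-0.2,20],[0,1.39,1.52,0,20],[0,1.39,1.52,0,20],[0,1.39,1.52,0,20]]]'
```

```text
x 1.39 y 1.52 z -0.50 turn 20.0  -> yaw 190.00
time: 14.4
tool_pos: [553.8, -68.0, 40.8]
tcp_rot: [3.141, -0.0, -2.967]
contact_force: [-1.5, 0.1, -0.3]
grip_width: 0.4
finger_force: 0.0
```

No force now at 40.8 mm, so c stays sunk. I push it the rest of the way.

```bash

python3 -m crank '[[[0,0,0,0.1,0],[0,0,0,0.2,0],[0,0,0,0.3,0],[0,0,0,0.4,0],[0,0,0,0.5,0],[0,0,0,0.5,0],[0,0,0,0.5,0],[0,0,0,0.5,0],[0,0,0,0.5,0],[0,0,0,0.5,0]]]'
python3 -m crank '[[[0,0,0,-4,0],[0,5,0,-8,0],[0.6,9,0,-10,0],[0.6,11,0,-10,0],[0.6,11,0,-10,0],[0.6,11,0,-10,0],[0.6,11,0,-10,0],[0.6,11,0,-10,0],[0.6,11,0,-10,0],[0.6,11,0,-10,0]]]'
python3 - <<'E'
from h import *
p,d=bot.capture("wrist");o,Rm,t=tool();print(t)
q,e=bot.capture("top")
cv2.imwrite("pics/w5.png",np.hstack([p[0:420,100:480],cv2.resize(q[140:280,190:340],None,fx=2.8,fy=3)])[...,::-1])
c,f=K("wrist");T=np.array(c["tool_from_camera"])
v,u=np.mgrid[0:420,0:560];a=u-c["cx"];b=v-c["cy"];r=np.hypot(a,b)+1e-9;th=r/f
W=(np.stack([np.tan(th)*a/r*d,np.tan(th)*b/r*d,d],-1)@T[:3,:3].T+T[:3,3])@Rm.T+t
for N,w in(("wrist",W),("top",cloud("top",e))):
  w=np.where(np.isfinite(w),w,0)
  for n,c0 in(("a",[513.5,121.3]),("b",[599,40.5]),("c",[553.5,-68])):
    D=np.linalg.norm(w[...,:2]-c0,axis=2);k=(w[...,2]>25)&(w[...,2]<55)
    top=w[(D<18)&k]
    if len(top)<10: print(N,n,len(top));continue
    zt=np.median(top[:,2])
    disc=w[(D<28)&(abs(w[...,2]-zt)<1.5)][:,:2];cc=np.array(cv2.minEnclosingCircle(disc.astype(np.float32))[0])
    dc=w[...,:2]-cc;D2=np.linalg.norm(dc,axis=2);tb=w[(D2>30)&(D2<56)&(w[...,2]>zt-5)&(w[...,2]<zt+1)&(dc[...,0]<0)&k]
    if len(tb)<5: print(N,n,zt,cc);continue
    rc=cv2.minAreaRect(tb[:,:2].astype(np.float32));m=tb.mean(0)[:2]
    print(N,n,"top z %.1f"%zt,"centre",cc.round(1),disc.mean(0).round(1),"tab rect",np.round(rc[0],1),np.round(rc[1],1),"z %.1f"%np.median(tb[:,2]),"dir %.1f %.1f"%tuple(np.degrees(np.arctan2(*((x-m)[::-1]))) for x in (cc,np.array(c0))))
E
```

```text
time: 15.4
tool_pos: [554.0, -68.0, 37.4]
tcp_rot: [-3.141, 0.001, -2.967]
contact_force: [-4.9, -0.1, 13.1]
grip_width: 0.3
finger_force: 6.9
time: 16.4
tool_pos: [445.8, -86.9, 135.6]
tcp_rot: [3.141, -0.001, -2.967]
contact_force: [0.5, -0.8, -1.2]
grip_width: 54.4
finger_force: 0.0
[445.68934097 -86.89141059 135.69377842]
wrist a 45.32207527874007 [516.50402832 140.64819336]
wrist b 0
wrist c top z 38.8 centre [557.7 -67.1] [560.4 -66.8] tab rect [511.1 -74.7] [12.4 15.5] z 36.5 dir 9.4 9.1
top a top z 43.7 centre [512.2 124.4] [515.1 120.5] tab rect [479.2 101.3] [21.4 14.7] z 41.8 dir 34.5 29.8
top b top z 43.6 centre [598.7  38.6] [600.8  40.4] tab rect [561.2  27.8] [17.  15.6] z 41.7 dir 16.1 18.5
top c 0
```

View pics/w5.png

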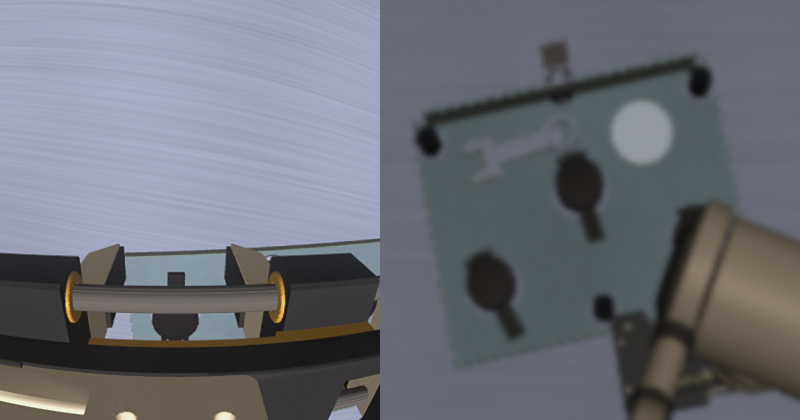

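Bolt c bottomed at 37.4 mm, 6 mm down and now holding 13 N, so it is the loose one. The right half shows caps a (490,285) and b (580,185) shut, and the clip on the lip at (557,70). The left half shows tab c at (176,280) between the fingers. Next I grip tab c across its sides.

```bash

python3 -m crank '[[[0.6,-4,0,2,0],[0.6,-6.8,0,5,0],[0.6,-6.8,0,8,0],[0.6,-6.8,0,10,0],[0.6,-6.8,0,11.3,0],[0.6,-6.8,0,11.7,0],[0.6,-6.8,0,11.7,0],[0,-6.8,0,11.7,0],[0,-6.8,0,11.7,0],[0,-6.8,0,11.7,0]]]'
python3 -m crank '[[[0,0,0,0,0],[0,0,0,0,0],[0,0,0,0,0],[0,0,0,0,0],[0,0,0,0,0],[0,0,0,0,0],[0,0,0,0,0],[0,0,0,0,0],[0,0,0,0,0],[0,0,0,0,0]]]'
python3 - <<'E'
import numpy as np
r=68.07;p0=np.arctan2(3,68)
for t in range(0,73,6):
    a=p0+np.radians(t);print(t,"x %.2f z %.2f"%(-(68-r*np.cos(a))/10, -(r*np.sin(a)-3)/10))
E
```

```text
time: 17.5
tool_pos: [512.9, -75.4, 19.8]
tcp_rot: [-3.141, 0.001, -2.968]
contact_force: [0.2, 0.2, -0.5]
grip_width: 35.4
finger_force: 0.0
time: 18.5
tool_pos: [512.4, -74.8, 19.0]
tcp_rot: [3.141, -0.0, -2.968]
contact_force: [-0.8, 5.3, 1.5]
grip_width: 15.2
finger_force: 30.0
0 x 0.00 z -0.00
6 x -0.07 z -0.71
12 x -0.21 z -1.41
18 x -0.43 z -2.09
24 x -0.71 z -2.74
30 x -1.06 z -3.36
36 x -1.47 z -3.94
42 x -1.95 z -4.47
48 x -2.47 z -4.95
54 x -3.05 z -5.38
60 x -3.66 z -5.74
66 x -4.31 z -6.03
72 x -4.98 z -6.26
```

```bash

python3 -m crank '[[[0,0,0.05,-0.36,0],[0,-0.07,0.05,-0.71,0],[0,-0.13,0.05,-1.06,0],[0,-0.21,0.05,-1.41,0],[0,-0.31,0.05,-1.75,0],[0,-0.43,0.05,-2.09,0],[0,-0.57,0.05,-2.42,0],[0,-0.71,0.05,-2.74,0],[0,-0.71,0.05,-2.74,0],[0,-0.71,0.05,-2.74,0]]]'
```

```text
time: 19.5
tool_pos: [518.9, -73.5, 46.4]
tcp_rot: [3.141, -0.001, -2.967]
contact_force: [-3.7, 2.1, -1.7]
grip_width: 15.6
finger_force: 30.0
```

```bash

python3 -m crank '[[[0,-0.17,0,-0.31,0],[0,-0.35,0,-0.62,0],[0,-0.55,0,-0.91,0],[0,-0.76,0,-1.2,0],[0,-1,0,-1.47,0],[0,-1.24,0,-1.73,0],[0,-1.5,0,-1.97,0],[0,-1.76,0,-2.21,0],[0,-1.76,0,-2.21,0],[0,-1.76,0,-2.21,0]]]'
```

```text
time: 20.5
tool_pos: [537.0, -70.5, 68.7]
tcp_rot: [-3.141, 0.001, -2.967]
contact_force: [-4.4, 1.8, -1.1]
grip_width: 15.4
finger_force: 30.0
```

```bash

python3 -m crank '[[[0,-0.29,0,-0.22,0],[0,-0.58,0,-0.42,0],[0,-0.88,0,-0.6,0],[0,-1.19,0,-0.76,0],[0,-1.5,0,-0.9,0],[0,-1.84,0,-1.04,0],[0,-2.1,0,-1.14,0],[0,-2.4,0,-1.22,0],[0,-2.4,0,-1.22,0],[0,-2.4,0,-1.22,0]]]'
python3 - <<'E'
from h import *
o,Rm,t=tool();print(t,o["contact_force"],o["grip_width"])
p,d=bot.capture("wrist");q,e=bot.capture("scene")
cv2.imwrite("pics/w6.png",np.hstack([p[60:420,100:460],cv2.resize(q[165:285,235:375],None,fx=3,fy=3)])[...,::-1])
S=cloud("scene",e)
for n,c0 in(("a",[513.5,121.3]),("b",[599,40.5])):
    k=S[(np.linalg.norm(S[...,:2]-c0,axis=2)<18)&(S[...,2]>25)&(e>0)];print(n,len(k),np.median(k[:,2]))
# opened cap disc: points between hinge and grip
x=np.array([np.cos(np.radians(10)),np.sin(np.radians(10))]);h=np.array([579.1,-63.5])
r=(S[...,:2]-h)@x;l=(S[...,:2]-h)@np.array([-x[1],x[0]])
k=(abs(l)<20)&(r>-45)&(r<25)&(S[...,2]>32)&(S[...,2]<78)&(e>0)
R_,Z=r[k],S[...,2][k];print(len(R_))
if len(R_)>20:
    v=cv2.fitLine(np.c_[R_,Z].astype(np.float32),cv2.DIST_HUBER,0,.01,.01).ravel();print("cap angle",np.degrees(np.arctan2(abs(v[1]),abs(v[0]))),v)
E
```

```text
time: 21.5
tool_pos: [560.9, -66.5, 81.2]
tcp_rot: [-3.141, 0.001, -2.967]
contact_force: [-5.1, -0.3, 1.3]
grip_width: 15.7
finger_force: 30.0
[560.88929439 -66.50246726  81.23292612] [-5.10862117 -0.33781372  1.28986434] 15.726087761493323
a 82 43.989160701303014
b 59 43.91378059768608
246
cap angle 68.548584 [ 0.36571214 -0.930728    1.5308433  57.148125  ]
```

View pics/w6.png

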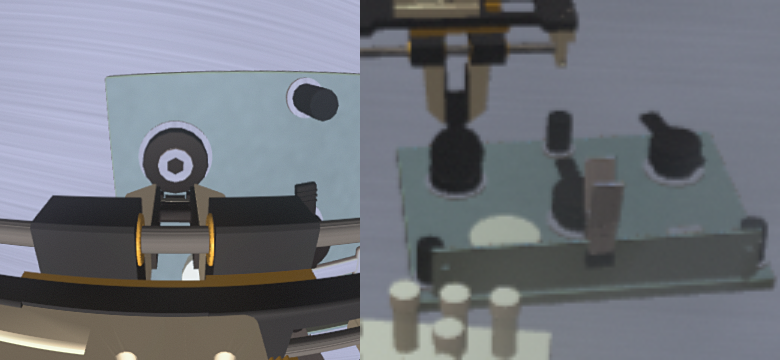

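The left half shows bolt c's hex socket exposed at (176,165), with the cap standing at about 69° in the fingers. The right half shows caps a and b shut and the clip on the lip at (602,205). Handing in.

```bash
python3 -c "
from plant import bot
print(bot.close_job())"
```

```text
the job is handed in; nothing more can be done
None
```

The job is handed in: the clip is on the lip, bolt c is the loose one (it sank 6 mm), and its cap is held open at about 69° with a and b shut; b tested tight, a was never tapped because I mistyped a move, which pushed on the edge of cap c instead.

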